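# Find the full tin by heft

## Task

One of the three identical closed tins is full and the others are nearly empty: lift them to feel which is the heaviest. Stand the two lighter ones upright on the narrow wooden ledge and finish while holding the heaviest one upright and still in the gripper, its underside at least 15 cm above the worktop and touching nothing else. Do not tip any tin over, and do not disturb the salt and pepper pots, the red-lidded jar and the lemon.

Things in the scene. Friction and masses are not known exactly. Their poses are not given: they have to be found in the camera images.
- tin_a_mid (a point): one of three identical closed tins: green round tin, paper band, bare steel lid pressed on tight (does not come off); 60 mm across, 92 mm high, stands upright on the worktop at first. This point is at its centre, 46 mm above its underside; z axis up through the lid. One of the three tins is full and weighs 0.5 to 0.6 kg, the other two are nearly empty and weigh 0.14 to 0.25 kg each; which is which cannot be seen
- tin_b_mid (a point): one of three identical closed tins: green round tin, paper band, bare steel lid pressed on tight (does not come off); 60 mm across, 92 mm high, stands upright on the worktop at first. This point is at its centre, 46 mm above its underside; z axis up through the lid. One of the three tins is full and weighs 0.5 to 0.6 kg, the other two are nearly empty and weigh 0.14 to 0.25 kg each; which is which cannot be seen
- tin_c_mid (a point): one of three identical closed tins: green round tin, paper band, bare steel lid pressed on tight (does not come off); 60 mm across, 92 mm high, stands upright on the worktop at first. This point is at its centre, 46 mm above its underside; z axis up through the lid. One of the three tins is full and weighs 0.5 to 0.6 kg, the other two are nearly empty and weigh 0.14 to 0.25 kg each; which is which cannot be seen
- ledge_top (a point): centre of the top of a fixed narrow wooden ledge (a low step on two feet): top 44 mm deep (along this point's x axis, away from the robot at yaw 0) and 260 mm long (along its y axis), level, 40 mm above the worktop; z axis up. It does not move when touched. A tin is wider than the ledge is deep and stands on it centred across the depth, anywhere along the length with its centre on the board; there is room for three
- ledge: the same fixed wooden ledge; origin under its centre, on the worktop
- tin_a: the tin of point tin_a_mid; origin at the centre of its underside
- tin_b: the tin of point tin_b_mid; origin at the centre of its underside
- tin_c: the tin of point tin_c_mid; origin at the centre of its underside
- salt: bystander: white salt pot, 42 mm across, 77 mm high, behind the ledge; origin at its underside
- pepper: bystander: black pepper pot, 42 mm across, 77 mm high, behind the ledge; origin at its underside
- peanut_jar: bystander: jar with a red lid, 65 mm across, 100 mm high, behind the ledge; origin at its underside
- lemon: bystander: lemon, 71x53x51 mm, to the right of the ledge; origin at its underside
Mind the look-alikes: they are no part of the job. Leave any orange, purple or turquoise look-alike of the tin_b alone.

How it is judged:
On the way:
1. both lighter tins stand on the ledge, let go (the full one would load it with over 3.7 N) (((x of tin_a_mid in the frame of ledge_top between -0.02 and 0.02 m and y of tin_a_mid in the frame of ledge_top between -0.125 and 0.125 m and z of tin_a_mid in the frame of ledge_top between 0.04 and 0.052 m and angle between each of tin_a_mid, tin_b_mid's own z axis and vertical below 0.1 rad and contact force between tin_a and ledge between 0.3 and 3.7 N and linear speed of each of tin_a, tin_b below 0.02 m/s and contact force between each of tin_a, tin_b and the fingers below 0.05 N and x of tin_b_mid in the frame of ledge_top between -0.02 and 0.02 m and y of tin_b_mid in the frame of ledge_top between -0.125 and 0.125 m and z of tin_b_mid in the frame of ledge_top between 0.04 and 0.052 m and contact force between tin_b and ledge between 0.3 and 3.7 N) or (x of tin_a_mid in the frame of ledge_top between -0.02 and 0.02 m and y of tin_a_mid in the frame of ledge_top between -0.125 and 0.125 m and z of tin_a_mid in the frame of ledge_top between 0.04 and 0.052 m and angle between each of tin_a_mid, tin_c_mid's own z axis and vertical below 0.1 rad and contact force between tin_a and ledge between 0.3 and 3.7 N and linear speed of each of tin_a, tin_c below 0.02 m/s and contact force between each of tin_a, tin_c and the fingers below 0.05 N and x of tin_c_mid in the frame of ledge_top between -0.02 and 0.02 m and y of tin_c_mid in the frame of ledge_top between -0.125 and 0.125 m and z of tin_c_mid in the frame of ledge_top between 0.04 and 0.052 m and contact force between tin_c and ledge between 0.3 and 3.7 N) or (x of tin_b_mid in the frame of ledge_top between -0.02 and 0.02 m and y of tin_b_mid in the frame of ledge_top between -0.125 and 0.125 m and z of tin_b_mid in the frame of ledge_top between 0.04 and 0.052 m and angle between each of tin_b_mid, tin_c_mid's own z axis and vertical below 0.1 rad and contact force between tin_b and ledge between 0.3 and 3.7 N and linear speed of each of tin_b, tin_c below 0.02 m/s and contact force between each of tin_b, tin_c and the fingers below 0.05 N and x of tin_c_mid in the frame of ledge_top between -0.02 and 0.02 m and y of tin_c_mid in the frame of ledge_top between -0.125 and 0.125 m and z of tin_c_mid in the frame of ledge_top between 0.04 and 0.052 m and contact force between tin_c and ledge between 0.3 and 3.7 N))), for 0.2 s.
At the end, for the whole second after the job is handed in: Lighter tins let go, still, upright within 0.1 rad on the ledge, centres within 20 mm of mid-depth and 125 mm of mid-length. Heaviest gripped, upright within 0.3 rad, under 30 mm/s, its centre 190 mm or more above the worktop, touching no other tin, ledge or bystander (((x of tin_a_mid in the frame of ledge_top between -0.02 and 0.02 m and y of tin_a_mid in the frame of ledge_top between -0.125 and 0.125 m and z of tin_a_mid in the frame of ledge_top between 0.04 and 0.052 m and angle between tin_a_mid's own z axis and vertical below 0.1 rad and contact force between tin_a and ledge between 0.3 and 3.7 N and linear speed of tin_a below 0.02 m/s and contact force between tin_a and the fingers below 0.05 N) or (height (world z) of tin_a_mid above 0.19 m and angle between tin_a_mid's own z axis and vertical below 0.3 rad and linear speed of tin_a below 0.03 m/s and contact force between tin_a and the fingers above 1 N and contact force between tin_a and ledge below 0.05 N and contact force between tin_a and tin_b below 0.05 N and contact force between tin_a and tin_c below 0.05 N and contact force between tin_a and salt below 0.05 N and contact force between tin_a and pepper below 0.05 N and contact force between tin_a and peanut_jar below 0.05 N and contact force between tin_a and lemon below 0.05 N)) and ((x of tin_b_mid in the frame of ledge_top between -0.02 and 0.02 m and y of tin_b_mid in the frame of ledge_top between -0.125 and 0.125 m and z of tin_b_mid in the frame of ledge_top between 0.04 and 0.052 m and angle between tin_b_mid's own z axis and vertical below 0.1 rad and contact force between tin_b and ledge between 0.3 and 3.7 N and linear speed of tin_b below 0.02 m/s and contact force between tin_b and the fingers below 0.05 N) or (height (world z) of tin_b_mid above 0.19 m and angle between tin_b_mid's own z axis and vertical below 0.3 rad and linear speed of tin_b below 0.03 m/s and contact force between tin_b and the fingers above 1 N and contact force between tin_b and ledge below 0.05 N and contact force between tin_b and tin_a below 0.05 N and contact force between tin_b and tin_c below 0.05 N and contact force between tin_b and salt below 0.05 N and contact force between tin_b and pepper below 0.05 N and contact force between tin_b and peanut_jar below 0.05 N and contact force between tin_b and lemon below 0.05 N)) and ((x of tin_c_mid in the frame of ledge_top between -0.02 and 0.02 m and y of tin_c_mid in the frame of ledge_top between -0.125 and 0.125 m and z of tin_c_mid in the frame of ledge_top between 0.04 and 0.052 m and angle between tin_c_mid's own z axis and vertical below 0.1 rad and contact force between tin_c and ledge between 0.3 and 3.7 N and linear speed of tin_c below 0.02 m/s and contact force between tin_c and the fingers below 0.05 N) or (height (world z) of tin_c_mid above 0.19 m and angle between tin_c_mid's own z axis and vertical below 0.3 rad and linear speed of tin_c below 0.03 m/s and contact force between tin_c and the fingers above 1 N and contact force between tin_c and ledge below 0.05 N and contact force between tin_c and tin_a below 0.05 N and contact force between tin_c and tin_b below 0.05 N and contact force between tin_c and salt below 0.05 N and contact force between tin_c and pepper below 0.05 N and contact force between tin_c and peanut_jar below 0.05 N and contact force between tin_c and lemon below 0.05 N))); the arm keeps its last pose, push and grip.
It fails at once if a tin is tipped over (angle between any of tin_a_mid, tin_b_mid, tin_c_mid's own z axis and vertical above 0.8 rad).
It fails at once if salt is disturbed (distance of salt from where it was at the start of the episode above 0.03 m or angle between salt's own z axis and vertical above 0.5 rad).
It fails at once if pepper is disturbed (distance of pepper from where it was at the start of the episode above 0.03 m or angle between pepper's own z axis and vertical above 0.5 rad).
It fails at once if peanut jar is disturbed (distance of peanut_jar from where it was at the start of the episode above 0.03 m or angle between peanut_jar's own z axis and vertical above 0.5 rad).
It fails at once if lemon is disturbed (distance of lemon from where it was at the start of the episode above 0.03 m).
It also fails if it takes over 72 s, if anything falls off the work surface, if the arm or the gripper's body presses on something with over 40 N, if the wrist force passes 120 N, or if a joint passes its speed limit or range.

## Robot

A 6-joint arm with a two-finger parallel gripper is mounted at the origin on a cart in front of the work surface, level with it; the furniture and walls round the work are solid. World frame = base frame: x ahead of the robot, y to its left, z up, the work surface at z = 0. Lengths are in m, angles in rad, forces in N, time in s.
With the tool pointing down it reaches from about 0.4 to 0.825 m from the base axis. Payload 7 kg.
Tool frame: the origin (TCP) lies on the centre line of the jaws, within the pads' length; the fingertips stand arm.tip_reach ahead of it and the grasp point (between the pads) lies 5 mm behind it (arm.tip_reach is the distance from the TCP to the fingertips, in m); z points along the fingers, y is the line along which they close (so a half turn about z gives the same grasp; the last joint's range is limited). The gripper opens to 88 mm and grips with 3 to 60 N. Pads are 19 mm wide; open, the fingers measure 130 mm over their backs; the gripper's body (78 mm by 193 mm) begins 47 mm behind the grasp point.
Start: joints at [1.517, 0.359, 0.012, 0, -1.224, -0.288], TCP at [0.226, 0.636, 0.241] pointing down, gripper open.
Joint ranges: [-3.07, 3.07], [-1.43, 2.12], [-1.02, 1.25], [-3.03, 1.67], [-3.05, -0], [-3.03, 3.03]. Speed limits (rad/s): [2.39, 2.39, 3.01, 3.14, 3.14, 3.14].

## Interface

Orientations are given as [roll, pitch, yaw] about the fixed x, y, z axes, in that order (R = Rz(yaw) Ry(pitch) Rx(roll)).
In Python, from station import status, optics, order, arm gives the robot as it stands. The module is installed in compiled form; this text tells all that it offers.
- The arm moves only by the shell command python3 -m jog 'ROWS' [FORCE]. ROWS is JSON, a list of rows, each a list of 3 entries, a list of its own where there are three numbers: the gripper command: -1 is shut, 1 is fully open, values between are in proportion, then the shift along the tool's x, y, z in mm, then the turn about the tool's z in rad. A call has 1 to 20 rows; each row is the pose to reach, as a shift and turn from the pose commanded when the call began, along the tool's axes at that moment; what a row does not reach only later rows make up. A row lasts 1/8 s, in which the tool goes at most 62.5 mm and 10.7 degrees, less where a joint would pass 70% of its speed; a pose out of reach is approached as far as the arm can. A call with a gripper value outside its range is refused whole. The fingers move at their own pace and stop on an object; FORCE is the grip in N (left out, the last holds). Time passes only in rows, so rows that repeat a pose let the fingers close. It gives the time, the measured TCP pose, the force, the opening and the grip force at its end, in the units of the state.
- status.get_state(): the state, without advancing time (a new reading comes with each control period).
- optics.grab_frame(name): name is "scene" or "top" or "wrist"; returns a dict with "color" (420x560x3 uint8, red, green, blue), "mtx" (3x3 intrinsics, pixels), "cam_to_world" (4x4, takes a point from camera to world coordinates). Camera axes: x right, y down, z forward; pixel columns grow to the right and rows downward; lengths in m; the calibration is good to about 2 mm. A picture is of the moment at which its call begins. There is no depth.
- order.job_done(): hands the job in; it is judged then, once.
The state is a dict: "t": time; "q": joint angles; "qd": joint speeds; "joint_efforts": joint torques, N m; "eef_pos": TCP position; "ee_rot": TCP orientation; "force": force on the tool from outside, world axes, zero at the start; "moment": the same for the moment, N m; "width": finger opening in m; "gripper_force": force on a finger pad.
Only numpy, scipy, OpenCV 4.12 (cv2) and the standard library are available. Lean on these libraries where they do the work, as an engineer would, in place of code of your own. Each camera call takes 0.05 s, during which the arm holds its last target. There are 200 camera calls.

## Working session

There is one attempt and no reset: what is moved stays moved. The work goes in short steps, Python scripts to look and compute and a shell command to move; the robot and the scene stay as the last step left them, time stands still between calls to the robot, and variables do not carry over. Pictures are saved under pics/ and viewed, at most 10 in all, crops included, and the job is handed in when it is done.

```bash
mkdir -p pics; python3 - <<'E'
from station import status, optics, arm
import cv2, numpy as np
s=status.get_state(); print(s, arm.tip_reach)
ims=[]
for n in("scene","top"):
    f=optics.grab_frame(n); np.savez(f'pics/{n}.npz',**{k:f[k] for k in("color","mtx","cam_to_world")})
    cv2.imwrite(f'pics/{n}0.png',f["color"][:,:,::-1]); print(n,f["mtx"].round(1).tolist(),f["cam_to_world"].round(3).tolist())
E
```

```text
{'t': 0.0, 'q': array([ 1.51708372e+00,  3.59415583e-01,  1.10851004e-02, -3.48240119e-04,
       -1.22410087e+00, -2.88106445e-01]), 'qd': array([-0.00181841,  0.00145953,  0.0001973 , -0.00011552, -0.00053368,
        0.00030774]), 'joint_efforts': array([ 1.22572428e-04, -5.82719564e+01,  2.93043441e+01,  6.99671432e+00,
        6.76073789e-03, -1.74824168e-04]), 'eef_pos': array([0.22612566, 0.63551564, 0.23961587]), 'ee_rot': array([ 3.13993200e+00, -1.50741045e-04, -3.41937528e-01]), 'force': array([-0.33011654,  0.19701406, -0.07966798]), 'moment': array([ 0.02679695,  0.03870309, -0.03818001]), 'gripper_force': 0.0, 'width': 0.08785164023442332} 0.014
scene [[455.1, 0.0, 283.8], [0.0, 455.1, 205.8], [0.0, 0.0, 1.0]] [[0.858, -0.229, 0.459, 0.113], [-0.513, -0.425, 0.746, -0.79], [0.024, -0.876, -0.482, 0.529], [0.0, 0.0, 0.0, 1.0]]
top [[398.7, 0.0, 281.2], [0.0, 398.7, 218.2], [0.0, 0.0, 1.0]] [[-0.02, -0.988, 0.156, 0.441], [-1.0, 0.017, -0.023, -0.037], [0.02, -0.156, -0.988, 1.028], [0.0, 0.0, 0.0, 1.0]]
```

View pics/scene0.png

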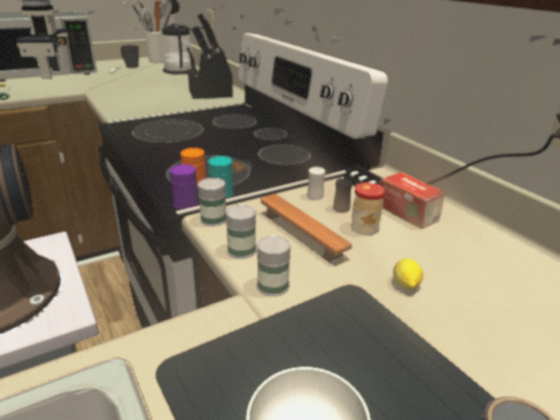

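View pics/top0.png

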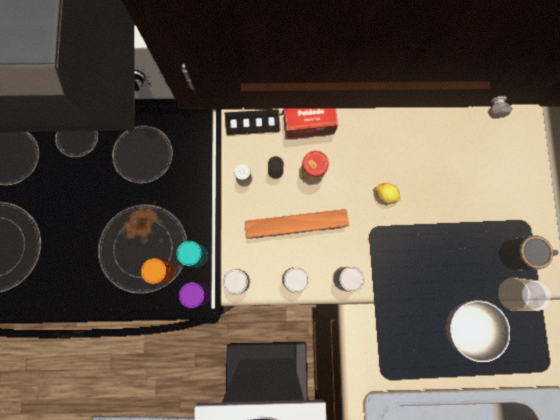

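Candidates for the tins are the steel lids at top (236,281), (295,279) and (350,279), which match scene (212,186), (240,215) and (273,247). These have a green body, a paper band and a steel lid. The look-alikes are orange top(154,271), purple (192,294) and turquoise (190,253), all on the stove, plus the white salt pot (243,175). I choose the three green ones. The ledge runs from top (247,228) to (347,219).

```bash
cat > h.py <<'E'
import numpy as np, cv2
def load(n):
    f=np.load(f'pics/{n}.npz'); return f['color'],f['mtx'],f['cam_to_world']
def ray(K,T,p):
    d=T[:3,:3]@np.linalg.solve(K,[p[0],p[1],1.]); return T[:3,3],d/np.linalg.norm(d)
def plane(K,T,p,z):
    o,d=ray(K,T,p); return o+d*(z-o[2])/d[2]
def tri(r1,r2):
    A=np.stack([r1[1],-r2[1]],1); s=np.linalg.lstsq(A,r2[0]-r1[0],rcond=None)[0]
    a=r1[0]+s[0]*r1[1]; b=r2[0]+s[1]*r2[1]; return (a+b)/2,np.linalg.norm(a-b)
E
python3 - <<'E'
from h import *
out=[]
for n,pts in(("top",[(236,281),(295,279),(350,279)]),("scene",[(212,186),(240,215),(273,247)])):
    c,K,T=load(n); hsv=cv2.cvtColor(c,cv2.COLOR_RGB2HSV)
    print(n,[hsv[p[1],p[0]].tolist() for p in pts], hsv[300,420].tolist(), hsv[260,265].tolist())
    m=cv2.inRange(hsv,(3,130,80),(15,255,255)); m=cv2.morphologyEx(m,cv2.MORPH_OPEN,np.ones((3,3)))
    for k in cv2.findContours(m,0,2)[0]:
        if cv2.contourArea(k)>400: print('ledge',cv2.contourArea(k),cv2.minAreaRect(k),cv2.approxPolyDP(k,4,True)[:,0].tolist())
    lid=cv2.inRange(hsv,(0,0,90),(180,45,255))
    for k in cv2.findContours(cv2.morphologyEx(lid,cv2.MORPH_OPEN,np.ones((3,3))),0,2)[0]:
        x,y,w,h=cv2.boundingRect(k)
        if any(cv2.pointPolygonTest(k,p,False)>=0 for p in pts): print('lid',(x,y,w,h))
    cr=c[190:310,190:370] if n=="top" else c[165:300,180:360]
    out.append(cv2.resize(cr,None,fx=3 if 0 else 4,fy=4,interpolation=cv2.INTER_CUBIC)[:300*2,:720])
cv2.imwrite('pics/c1.png',out[0][:,:,::-1]);cv2.imwrite('pics/c2.png',out[1][:,:,::-1])
E
```

```text
top [[17, 23, 233], [17, 22, 235], [14, 25, 232]] [115, 28, 54] [21, 55, 238]
ledge 1610.0 ((296.12799072265625, 223.33792114257812), (16.941980361938477, 102.29450988769531), 83.2901611328125) [[346, 212], [246, 221], [246, 235], [344, 226]]
ledge 505.0 ((315.0, 164.0), (26.0, 24.0), 90.0) [[311, 151], [303, 169], [316, 177], [326, 170], [327, 159]]
ledge 403.5 ((310.5, 125.0), (18.0, 51.0), 90.0) [[285, 116], [288, 130], [296, 134], [336, 125], [336, 116], [293, 125]]
lid (223, 269, 25, 25)
lid (339, 267, 25, 25)
lid (284, 267, 25, 25)
scene [[18, 34, 210], [18, 35, 210], [19, 37, 208]] [23, 60, 225] [20, 41, 125]
ledge 1258.0 ((304.30767822265625, 222.53846740722656), (97.62723541259766, 15.531606674194336), 33.6900634765625) [[262, 198], [334, 251], [348, 245], [275, 194]]
ledge 1458.5 ((396.1635437011719, 191.67413330078125), (79.2121353149414, 40.503448486328125), 22.833654403686523) [[439, 189], [404, 173], [379, 184], [356, 185], [359, 198], [382, 197], [385, 207], [397, 214], [399, 206], [383, 187], [385, 181], [410, 193], [420, 212], [421, 199]]
lid (257, 235, 33, 33)
lid (223, 205, 32, 27)
lid (199, 177, 50, 26)
```

View pics/c1.png

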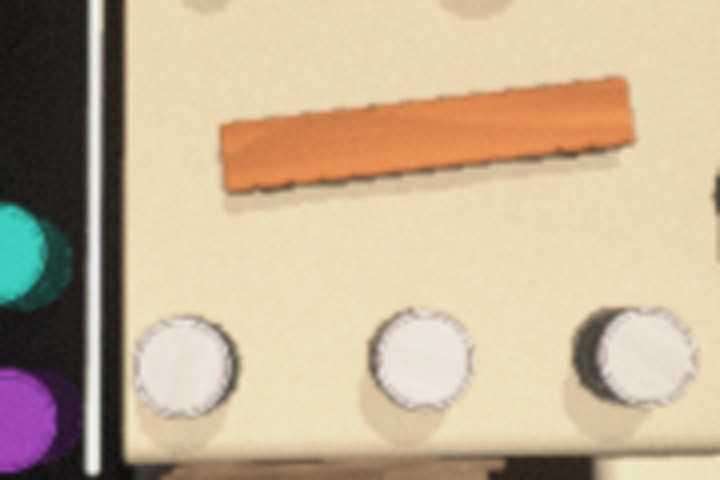

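View pics/c2.png

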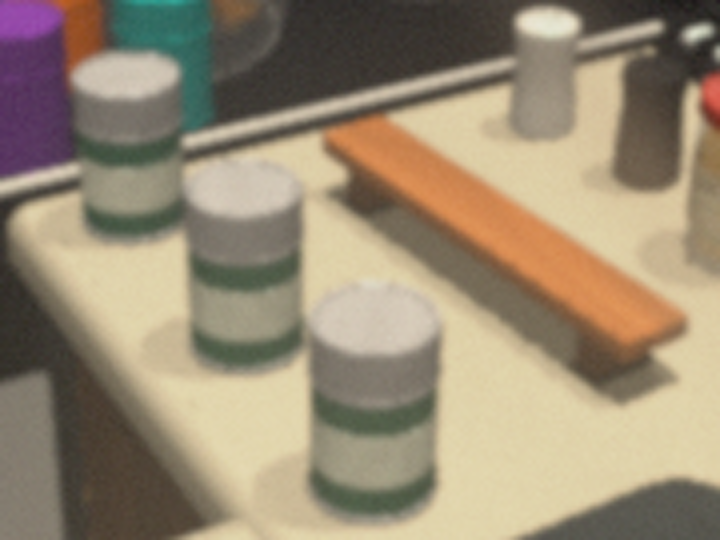

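The top crop shows the three steel lids and the ledge. The scene crop shows the green bodies with paper bands, so the choice is confirmed. Next I triangulate.

```bash
python3 - <<'E'
from h import *
_,K1,T1=load('top');_,K2,T2=load('scene')
P={'A':((184,367),(126,74)),'B':((423,359),(243,190)),'C':((647,356),(375,318)),
'L1':((220,124),(325,138)),'L2':((625,77),(687,318)),'L3':((634,144),(622,347)),'L0':((228,192),(325,138)),'L1b':((220,124),(388,118))}
for k,(a,b) in P.items():
    a=np.array(a)/4+[190,190]-.4;b=np.array(b)/4+[180,165]-.4
    X,e=tri(ray(K1,T1,a),ray(K2,T2,b)); print(k,X.round(4),round(e,4),'top@z',plane(K1,T1,a,.092 if k in'ABC' else .04).round(4))
for n,p,z in(('salt',(243,172),.077),('pepper',(276,166),.077),('jar',(316,164),.1),('lemon',(388,193),.03)): print(n,plane(K1,T1,p,z).round(3))
E
```

```text
A [0.443  0.0502 0.0909] 0.0005 top@z [0.4427 0.0502 0.092 ]
B [ 0.445  -0.0888  0.0874] 0.001 top@z [ 0.4445 -0.0883  0.092 ]
C [ 0.4442 -0.2198  0.0894] 0.0013 top@z [ 0.4436 -0.219   0.092 ]
L1 [0.5795 0.0403 0.0241] 0.0338 top@z [0.5926 0.0322 0.04  ]
L2 [ 0.619  -0.2243  0.036 ] 0.0001 top@z [ 0.6182 -0.2235  0.04  ]
L3 [ 0.5763 -0.2283  0.0354] 0.0007 top@z [ 0.5754 -0.2272  0.04  ]
L0 [0.5517 0.0272 0.0348] 0.0031 top@z [0.5497 0.0275 0.04  ]
L1b [0.5954 0.0315 0.035 ] 0.0045 top@z [0.5926 0.0322 0.04  ]
salt [0.708 0.033 0.077]
pepper [ 0.722 -0.049  0.077]
jar [ 0.719 -0.145  0.1  ]
lemon [ 0.66  -0.336  0.03 ]
```

```bash
cat > d.py <<'E'
import sys,numpy as np
from station import status
from scipy.spatial.transform import Rotation as R
s=status.get_state(); v=[float(a) for a in sys.argv[1:]]
M=R.from_euler('xyz',s['ee_rot']); d=M.inv().apply(np.array(v[:3])-s['eef_pos'])*1000
yaw=s['ee_rot'][2]
print('t',round(s['t'],2),'pos',s['eef_pos'].round(4),'yaw',round(yaw,3),'F',s['force'].round(2),'w',round(s['width'],4),'shift',d.round(1),'turn',-(v[3]-yaw) if len(v)>3 else 0)
E
python3 d.py .443 .050 .2 -1.5708
```

```text
t 0.1 pos [0.2261 0.6356 0.2397] yaw -0.342 F [ 0.38  0.32 -0.45] w 0.0876 shift [400.6 478.9  40.5] turn 1.228913123960627
```

```bash
python3 -m jog '[[1,[100,120,0],0.3],[1,[200,240,0],0.6],[1,[300,360,10],0.9],[1,[400,479,20],1.23],[1,[400,479,30],1.23],[1,[400,479,40],1.23],[1,[400,479,40],1.23],[1,[400,479,40],1.23],[1,[400,479,40],1.23],[1,[400,479,40],1.23],[1,[400,479,40],1.23],[1,[400,479,40],1.23],[1,[400,479,40],1.23],[1,[400,479,40],1.23]]' 40; python3 d.py .443 .050 .06 -1.5708
```

```text
t: 1.85
eef_pos: [0.4424, 0.0518, 0.2007]
ee_rot: [-3.141, 0.0, -1.569]
force: [-0.1, -0.2, -0.4]
width: 0.0875
gripper_force: 0.0
t 1.85 pos [0.4424 0.0518 0.2007] yaw -1.569 F [-0.08 -0.24 -0.39] w 0.0875 shift [  1.8  -0.5 140.7] turn 0.001425348499418222
```

```bash
python3 -m jog '[[1,[2,0,40],0],[1,[2,0,80],0],[1,[2,0,110],0],[1,[2,0,130],0],[1,[2,0,141],0],[1,[2,0,141],0],[-1,[2,0,141],0],[-1,[2,0,141],0],[-1,[2,0,141],0],[-1,[2,0,141],0],[-1,[2,0,141],0],[-1,[2,0,141],0],[-1,[2,0,131],0],[-1,[2,0,111],0],[-1,[2,0,86],0],[-1,[2,0,61],0],[-1,[2,0,41],0],[-1,[2,0,41],0],[-1,[2,0,41],0],[-1,[2,0,41],0]]' 40; python3 d.py .5765 -.023 .17 -1.4708;  python3 -m jog '[[-1,[0,0,0],0],[-1,[0,0,0],0]]'
```

```text
t: 4.35
eef_pos: [0.4416, 0.0482, 0.1584]
ee_rot: [3.139, -0.001, -1.572]
force: [1.2, -0.4, -5.2]
width: 0.0595
gripper_force: 40.0
t 4.35 pos [0.4416 0.0482 0.1584] yaw -1.572 F [ 1.16 -0.44 -5.24] w 0.0595 shift [  71.  -134.9  -11.9] turn -0.10132512566324592
t: 4.6
eef_pos: [0.4424, 0.0485, 0.1592]
ee_rot: [3.141, -0.0, -1.572]
force: [-0.0, 0.0, -4.9]
width: 0.0594
gripper_force: 40.0
```

A weighs about 4.7 N, so it is the full one. I set it back and go to B.

```bash
python3 -m jog '[[-1,[0,0,30],0],[-1,[0,0,60],0],[-1,[0,0,80],0],[-1,[0,0,92],0],[-1,[0,0,99],0],[-1,[0,0,99],0],[-1,[0,0,99],0],[1,[0,0,99],0],[1,[0,0,99],0],[1,[0,0,99],0],[1,[0,0,99],0],[1,[0,0,70],0],[1,[0,0,30],0],[1,[0,0,-20],0],[1,[60,-1,-30],0],[1,[110,-2,-30],0],[1,[137,-2,-30],0],[1,[137,-2,-30],0],[1,[137,-2,-30],0],[1,[137,-2,-30],0]]' 40; python3 d.py .4445 -.0885 .06 -1.5708
```

```text
t: 7.1
eef_pos: [0.4445, -0.0878, 0.1896]
ee_rot: [-3.142, 0.0, -1.571]
force: [-0.9, 0.5, 0.5]
width: 0.0875
gripper_force: 0.0
t 7.1 pos [ 0.4445 -0.0878  0.1896] yaw -1.571 F [-0.88  0.48  0.54] w 0.0875 shift [  0.7  -0.  129.6] turn -0.00012488927905818237
```

```bash
python3 -m jog '[[1,[1,0,40],0],[1,[1,0,80],0],[1,[1,0,110],0],[1,[1,0,125],0],[1,[1,0,130],0],[1,[1,0,130],0],[-1,[1,0,130],0],[-1,[1,0,130],0],[-1,[1,0,130],0],[-1,[1,0,130],0],[-1,[1,0,130],0],[-1,[1,0,130],0],[-1,[1,0,120],0],[-1,[1,0,100],0],[-1,[1,0,75],0],[-1,[1,0,50],0],[-1,[1,0,30],0],[-1,[1,0,30],0],[-1,[1,0,30],0],[-1,[1,0,30],0]]' 40;  python3 -m jog '[[-1,[0,0,0],0],[-1,[0,0,0],0]]'; python3 d.py .5765 -.023 .16 -1.4708; python3 d.py .5915 -.173 .16 -1.4708
```

```text
t: 9.6
eef_pos: [0.4436, -0.0895, 0.1586]
ee_rot: [3.14, -0.0, -1.572]
force: [-1.6, -0.4, -1.9]
width: 0.0593
gripper_force: 40.0
t: 9.85
eef_pos: [0.4443, -0.0894, 0.1592]
ee_rot: [3.141, -0.0, -1.572]
force: [0.3, 0.1, -1.1]
width: 0.0595
gripper_force: 40.0
t 9.85 pos [ 0.4443 -0.0894  0.1592] yaw -1.572 F [ 0.31  0.07 -1.13] w 0.0595 shift [ -66.6 -132.2   -0.9] turn -0.10102897080318618
t 9.85 pos [ 0.4443 -0.0894  0.1592] yaw -1.572 F [ 0.31  0.07 -1.13] w 0.0595 shift [  83.4 -147.3   -0.9] turn -0.10102897080318618
```

```bash
python3 -m jog '[[-1,[0,-30,-10],0],[-1,[-20,-70,-10],-0.05],[-1,[-45,-105,-10],-0.1],[-1,[-60,-125,-10],-0.1],[-1,[-66,-132,-10],-0.1],[-1,[-66,-132,-10],-0.1],[-1,[-66,-132,20],-0.1],[-1,[-66,-132,40],-0.1],[-1,[-66,-132,52],-0.1],[-1,[-66,-132,57],-0.1],[-1,[-66,-132,59],-0.1],[-1,[-66,-132,59],-0.1],[-1,[-66,-132,59],-0.1],[-1,[-66,-132,59],-0.1]]' 40; python3 d.py .5765 -.023 .10 -1.4708
```

```text
t: 11.6
eef_pos: [0.5767, -0.0235, 0.1009]
ee_rot: [-3.141, 0.0, -1.472]
force: [0.3, -1.1, -1.9]
width: 0.0591
gripper_force: 40.0
t 11.6 pos [ 0.5767 -0.0235  0.1009] yaw -1.472 F [ 0.26 -1.11 -1.88] w 0.0591 shift [-0.5  0.1  0.9] turn -0.0009663514667681561
```

```bash
python3 -m jog '[[-1,[0,0,1],0],[-1,[0,0,2],0],[-1,[0,0,2],0],[-1,[0,0,2],0]]'; python3 - <<'E'
from station import optics
import cv2,numpy as np
o=[]
for n in("scene","wrist"):
    f=optics.grab_frame(n); c=f["color"][:,:,::-1]
    o.append(cv2.resize(c[130:280,180:380],None,fx=2,fy=2) if n=="scene" else cv2.resize(c,(400,300)))
cv2.imwrite('pics/p1.png',np.hstack(o))
E
```

```text
t: 12.1
eef_pos: [0.5767, -0.0235, 0.1]
ee_rot: [-3.141, -0.0, -1.471]
force: [-5.2, 0.7, 10.5]
width: 0.0593
gripper_force: 40.0
```

View pics/p1.png

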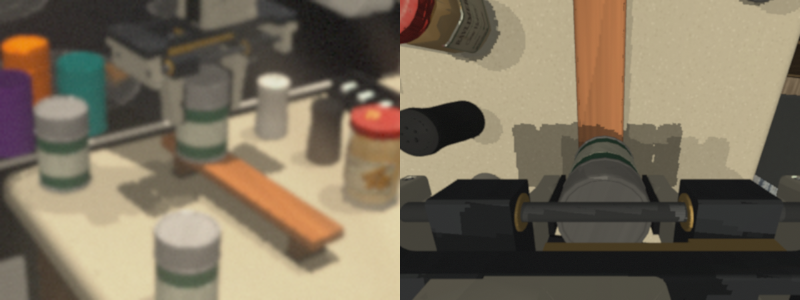

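Contact with the ledge is felt (+10 N). The wrist view shows the tin (about col 603) centred over the board (about 601). I release it and go on to C.

```bash
python3 -m jog '[[-1,[0,0,-0.5],0],[-1,[0,0,-0.5],0],[0.9,[0,0,-0.5],0],[0.9,[0,0,-0.5],0],[0.9,[0,0,-0.5],0],[0.9,[0,0,-0.5],0],[0.9,[0,0,-15],0],[0.9,[0,0,-45],0],[0.9,[0,0,-90],0]]' 40; python3 d.py .4438 -.2195 .19 -1.5708
```

```text
t: 13.32
eef_pos: [0.5759, -0.0237, 0.1894]
ee_rot: [3.14, -0.0, -1.472]
force: [1.3, 0.3, -0.5]
width: 0.0837
gripper_force: 0.0
t 13.32 pos [ 0.5759 -0.0237  0.1894] yaw -1.472 F [ 1.29  0.28 -0.53] w 0.0837 shift [181.7 150.8  -0.2] turn 0.0990296402658617
```

```bash
python3 -m jog '[[1,[45,38,0],0.1],[1,[90,75,0],0.1],[1,[135,112,0],0.1],[1,[182,150,0],0.1],[1,[182,150,0],0.1],[1,[182,150,0],0.1],[1,[182,150,0],0.1],[1,[182,150,0],0.1]]' 40; python3 d.py .4438 -.2195 .06 -1.5708
```

```text
t: 14.32
eef_pos: [0.4459, -0.2187, 0.1886]
ee_rot: [3.142, -0.0, -1.57]
force: [-0.8, -0.1, -0.6]
width: 0.0879
gripper_force: 0.0
t 14.32 pos [ 0.4459 -0.2187  0.1886] yaw -1.57 F [-0.84 -0.08 -0.57] w 0.0879 shift [  0.8   2.  128.6] turn 0.0006351202472232309
```

```bash
python3 -m jog '[[1,[1,1,40],0],[1,[1,1,80],0],[1,[1,1,110],0],[1,[1,1,125],0],[1,[1,1,129],0],[1,[1,1,129],0],[-1,[1,1,129],0],[-1,[1,1,129],0],[-1,[1,1,129],0],[-1,[1,1,129],0],[-1,[1,1,129],0],[-1,[1,1,129],0],[-1,[1,1,119],0],[-1,[1,1,99],0],[-1,[1,1,74],0],[-1,[1,1,49],0],[-1,[1,1,29],0],[-1,[1,1,29],0],[-1,[1,1,29],0],[-1,[1,1,29],0]]' 40;  python3 -m jog '[[-1,[0,0,0],0],[-1,[0,0,0],0]]'; python3 d.py .5915 -.173 .16 -1.4708
```

```text
t: 16.82
eef_pos: [0.4435, -0.2204, 0.1585]
ee_rot: [3.14, 0.0, -1.572]
force: [0.3, -1.1, -1.2]
width: 0.0592
gripper_force: 40.0
t: 17.08
eef_pos: [0.444, -0.2205, 0.1592]
ee_rot: [3.141, 0.0, -1.572]
force: [-0.7, -0.0, -2.6]
width: 0.0597
gripper_force: 40.0
t 17.07 pos [ 0.444  -0.2205  0.1592] yaw -1.572 F [-0.69 -0.02 -2.55] w 0.0597 shift [ -47.6 -147.4   -1. ] turn -0.10100113415615564
```

```bash
python3 -m jog '[[-1,[0,-30,-10],0],[-1,[-10,-70,-10],-0.05],[-1,[-25,-110,-10],-0.1],[-1,[-40,-140,-10],-0.1],[-1,[-48,-147,-10],-0.1],[-1,[-48,-147,-10],-0.1],[-1,[-48,-147,20],-0.1],[-1,[-48,-147,40],-0.1],[-1,[-48,-147,52],-0.1],[-1,[-48,-147,57],-0.1],[-1,[-48,-147,59],-0.1],[-1,[-48,-147,60],-0.1],[-1,[-48,-147,60.5],-0.1],[-1,[-48,-147,60.5],-0.1]]' 40; python3 d.py .5915 -.173 .10 -1.4708; python3 - <<'E'
from station import optics
import cv2,numpy as np
o=[]
for n in("scene","wrist"):
    f=optics.grab_frame(n); c=f["color"][:,:,::-1]
    o.append(cv2.resize(c[130:280,180:380],None,fx=2,fy=2) if n=="scene" else cv2.resize(c,(400,300)))
cv2.imwrite('pics/p2.png',np.hstack(o))
E
```

```text
t: 18.82
eef_pos: [0.5917, -0.1727, 0.1]
ee_rot: [-3.141, -0.0, -1.471]
force: [-0.9, 0.3, 5.6]
width: 0.0592
gripper_force: 40.0
t 18.82 pos [ 0.5917 -0.1727  0.1   ] yaw -1.471 F [-0.89  0.26  5.64] w 0.0592 shift [0.2 0.2 0. ] turn -0.0006378575385641572
```

View pics/p2.png

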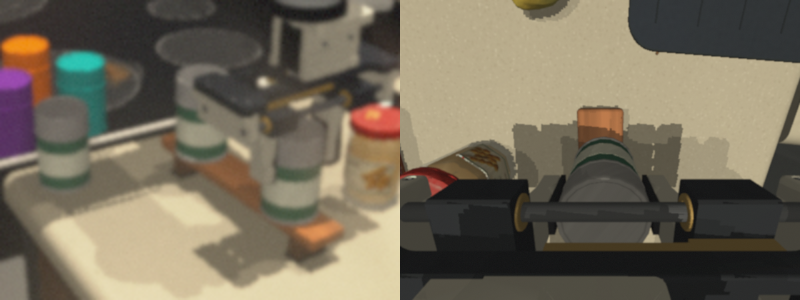

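B stands on the ledge at composite (203,130). C is in the gripper over the board (wrist col 602) and in contact. I release it and return to A at composite (62,140).

```bash
python3 -m jog '[[0.9,[0,0,0],0],[0.9,[0,0,0],0],[0.9,[0,0,0],0],[0.9,[0,0,0],0],[0.9,[0,0,-15],0],[0.9,[0,0,-45],0],[0.9,[0,0,-90],0],[0.9,[0,0,-90],0]]' 40; python3 d.py .4424 .0490 .19 -1.5708
```

```text
t: 19.92
eef_pos: [0.5938, -0.173, 0.1945]
ee_rot: [-3.133, -0.002, -1.471]
force: [-0.3, 0.5, -0.3]
width: 0.0835
gripper_force: 0.0
t 19.93 pos [ 0.5938 -0.173   0.1945] yaw -1.471 F [-0.34  0.51 -0.34] w 0.0835 shift [-236.   128.5    3. ] turn 0.0997356815039423
```

```bash
python3 -m jog '[[1,[-40,30,0],0],[1,[-90,60,0],0.1],[1,[-140,85,0],0.1],[1,[-190,110,0],0.1],[1,[-236,127,0],0.1],[1,[-236,127,0],0.1],[1,[-236,127,0],0.1],[1,[-236,127,0],0.1],[1,[-236,127,0],0.1]]' 40; python3 d.py .4424 .0490 .06 -1.5708
```

```text
t: 21.05
eef_pos: [0.4418, 0.0488, 0.1889]
ee_rot: [3.141, -0.0, -1.574]
force: [-0.1, 0.0, 0.1]
width: 0.088
gripper_force: 0.0
t 21.05 pos [0.4418 0.0488 0.1889] yaw -1.574 F [-0.11  0.    0.1 ] w 0.088 shift [ -0.3  -0.7 128.9] turn -0.0027920052022520903
```

```bash
python3 -m jog '[[1,[0,0,40],0],[1,[0,0,80],0],[1,[0,0,110],0],[1,[0,0,125],0],[1,[0,0,129],0],[1,[0,0,129],0],[-1,[0,0,129],0],[-1,[0,0,129],0],[-1,[0,0,129],0],[-1,[0,0,129],0],[-1,[0,0,129],0],[-1,[0,0,119],0],[-1,[0,0,94],0],[-1,[0,0,64],0],[-1,[0,0,34],0],[-1,[0,0,4],0],[-1,[0,0,-26],0],[-1,[0,0,-51],0],[-1,[0,0,-66],0],[-1,[0,0,-71],0]]' 45;  python3 -m jog '[[-1,[0,0,0],0],[-1,[0,0,0],0],[-1,[0,0,0],0],[-1,[0,0,0],0],[-1,[0,0,0],0],[-1,[0,0,0],0]]'; python3 d.py 0 0 0; python3 - <<'E'
from station import optics
import cv2,numpy as np
o=[cv2.resize(optics.grab_frame(n)["color"][:,:,::-1][130:330,160:400],(400,333)) for n in("scene","top")]
cv2.imwrite('pics/p3.png',np.hstack(o))
E
```

```text
t: 23.55
eef_pos: [0.4411, 0.0496, 0.2602]
ee_rot: [3.141, 0.0, -1.572]
force: [0.1, -0.2, -5.6]
width: 0.0598
gripper_force: 45.0
t: 24.3
eef_pos: [0.4415, 0.0497, 0.26]
ee_rot: [3.142, -0.0, -1.572]
force: [0.0, -0.3, -6.1]
width: 0.0593
gripper_force: 45.0
t 24.3 pos [0.4415 0.0497 0.26  ] yaw -1.572 F [ 0.02 -0.33 -6.09] w 0.0593 shift [ 50.1 441.5 260.1] turn 0
```

View pics/p3.png

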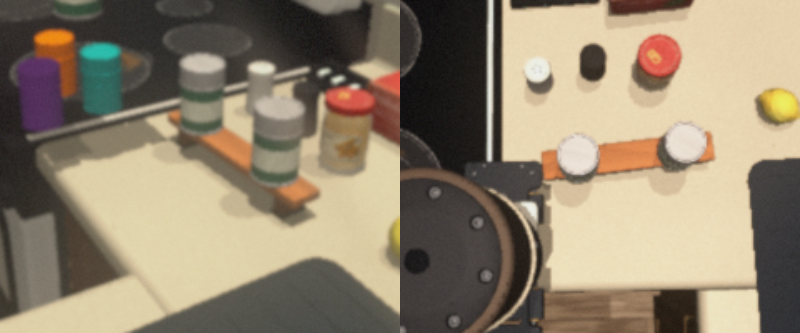

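Both light tins stand upright and centred on the ledge, at composite scene (203,95) and (277,140). The heavy tin is held high at the top edge of the scene view, the bystanders have not moved, and the wrist force is about 6 N.

```bash
python3 -c "
from station import order
print(order.job_done())"
```

```text
the job is handed in; nothing more can be done
None
```

I handed the job in at about 24 s: tins B and C, the lighter two, stand upright on the ledge, and the full tin A is held upright and still with its underside about 20 cm above the worktop; no verdict came back.

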